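Unhook the drained parts basket and set it in the transfer tray

TASK

Take the drained parts basket off the drain rack and set it down flat in the transfer tray, between its four corner guides, with its three valve parts still in it; then let go. The rack's hook slots have been left tilted, so do not force them: feel the hanger bar gently up along the slots and past the tips before drawing the basket away, then lower it gently and keep it about upright throughout. Leave everything else on the bench where it is.

Things in the scene. Friction and masses are not known exactly. Their poses are not given: they have to be found in the camera images.
- basket: Steel wire basket, 0.28 to 0.48 kg, 120 mm along x, 106 along y, 45 high; origin at the centre of its underside, z up. Two wire legs (6 mm thick, at y = +-43 mm) carry a round hanger bar along y, 8 mm thick, 128 mm long, axis 155 mm above the underside. Its ends hang in the rack's two slots; at the start the basket hangs upright with the rack's yaw, underside 25 mm above the bench.
- basket_grip (a point): Middle of the basket's hanger bar, 155 mm above the basket's underside: here it has a black flat-sided grip sleeve, 14 mm wide (basket x), 44 mm long (y), 18 mm high. Grip it from above, the fingers closing along the basket's x. The bar has only 1.5 mm play each way in its slots and the measured places are no better than that: close lightly first (under 8 N), centre the hand by the sideways force, then grip firmly.
- rack: Steel drain rack, fixed; base plate 150 mm (x) by 200 mm (y), origin at the centre of its underside, z up, open front to its -x. Posts at y = +-87 mm, 201 mm high, carry a head with two deep hook slots at y = +-58 mm (plates 6 mm thick). A tie rod joins them 110 mm behind the bar, 17 mm lower; else the room between and above the slots is free. More than 15 N on it through the basket is too much.
- rack_slots (a point): Point on the rack's axis 180 mm above its underside, where the hanger bar's middle sits at the start. Each slot is an upright U around the bar: 11 mm wide for the 8 mm bar, front (-x) prong 12 mm thick with its tip 58 mm beyond the seated bar's axis, back prong 14 mm thick and 74 mm. The bar must rise 68 mm or more before it can be drawn out to the rack's -x. Axes as the rack's.
- rack_head (a point): Same place as rack_slots, on the fixed posts: the slots tilt together about this line (rack's y). They were left clamped at an unmeasured tilt of up to 0.3 rad, tips towards the rack's +x or -x; they do not give. So the way out slants by up to 20 mm along the rack's x over the lift: a bar lifted straight up jams, and the slant is to be found from the sideways force while lifting.
- tray: Flat steel transfer tray, fixed, 180 mm (x) by 170 mm (y), upper face 4 mm above its underside, rim 14 mm high; origin at the centre of its underside, z up. Four corner guides, 38 mm high, flared 10 mm outward above 22 mm, leave a pocket 126 mm (x) by 112 mm (y) centred on the origin; the basket fits with its x along the tray's x, either way round, 3 mm play each side. More than 25 N on it is too much.
- plug: Loose steel screw plug in the basket, 28 mm across, 21 mm high; origin at its underside.
- sleeve: Loose aluminium valve sleeve in the basket, 26 mm across, 28 mm high; origin at its underside.
- nut: Loose dark steel collar nut in the basket, 34 mm across, 16 mm high; origin at its underside.
- spanner: Bystander: spanner 170 mm long lying between the rack and the tray.
- cartridge: Bystander: steel cartridge valve standing, 40 mm across, 58 mm high.
- coil: Bystander: black solenoid coil, 46 mm square, 50 mm high, with a grey socket at one side.
- subplate: Bystander: red valve subplate, 90 x 70 x 50 mm.
- spray: Bystander: white bottle, 60 mm across, 190 mm high.
- bin: Bystander: orange bin of fittings, 150 x 100 x 70 mm.
- banjo: Bystander: steel banjo fitting, 32 mm across, 22 mm high.

How it is judged (in metres and radians):
On the way:
1. the hanger bar is lifted out of the slots, past the hook tips (z of basket_grip in the frame of rack above 0.237 m and contact force between basket and rack below 0.05 N), for 0.1 s.
At the end, for the whole second after the job is handed in: The basket is let go and at rest in the tray's corner guides: underside within 2.5 mm of its seated height, centred within 6 mm, its x along the tray's x (either way) within 0.08 rad, upright within 0.035 rad, and the three valve parts in it, within 75 mm of the middle of its floor (z of basket in the frame of tray between 0.0015 and 0.0065 m and horizontal distance between basket and tray below 0.006 m and angle between the x axis of basket and the x axis of tray, either way round below 0.08 rad and angle between basket's own z axis and vertical below 0.035 rad and linear speed of basket below 0.01 m/s and distance between each of plug, sleeve, nut and basket below 0.075 m); the robot touches nothing.
It fails at once if the basket is forced against the rack with more than 15 N (contact force between basket and rack above 15 N).
It fails at once if the basket is pressed on the tray with more than 25 N (contact force between basket and tray above 25 N).
It fails at once if the basket is tipped by more than 0.35 rad (angle between basket's own z axis and vertical above 0.35 rad).
It fails at once if a bystander is moved by more than 15 mm (distance of any of spanner, cartridge, coil, subplate, spray, bin, banjo from where it was at the start of the episode above 0.015 m).
It also fails if it takes over 72 s, if anything falls off the work surface, if the arm or the gripper's body presses on something with over 40 N, if the wrist force passes 120 N, or if a joint passes its speed limit or range.

ROBOT

A 7-joint arm with a two-finger parallel gripper is mounted at the origin on the work surface. World frame = base frame: x ahead of the robot, y to its left, z up, the work surface at z = 0. Lengths are in mm, angles in rad, forces in N, time in s.
With the tool pointing down it reaches from about 400 to 875 mm from the base axis. Payload 6.5 kg.
Tool frame: the origin (TCP) lies between the finger pads; the fingertips stand 19 mm ahead of it and the grasp point (between the pads) is the TCP; z points along the fingers, y is the direction in which the jaws open and shut (so a half turn about z gives the same grasp; the last joint's range is limited). The gripper opens to 88 mm and grips with 3 to 60 N. Pads are 18 mm wide; open, the fingers measure 123 mm over their backs; the gripper's body (75 mm by 187 mm) begins 45 mm behind the grasp point.
Start: joints at [1.161, 0.536, -0.004, 1.538, 0.003, 1.067, -0.071], TCP at [219.09, -611.956, 257.716] pointing down, gripper open.
Joint ranges: [-2.7, 2.7], [-0.37, 2.16], [-1.27, 1.26], [0.24, 2.4], [-1.31, 4.45], [0.19, 1.91], [-2.76, 2.76]. Speed limits (rad/s): [2.39, 2.39, 3.14, 3.14, 3.14, 3.14, 3.14].

INTERFACE

Orientations are given as [roll, pitch, yaw] about the fixed x, y, z axes, in that order (R = Rz(yaw) Ry(pitch) Rx(roll)).
In Python, from cell import movep, line_to, goto_joints, set_gripper, wait, ik, sense, capture, IKError, hand_in gives the robot as it stands. Calls block until the motion is done:
- movep(position, orientation): joint-space move of the TCP to a pose.
- line_to(position, frame=None, rate=150): straight line of the TCP; frame=None keeps the orientation; rate is the mean speed in mm/s.
- goto_joints(angles): joint-space move.
- set_gripper(opening, newtons=None): finger opening in mm; newtons is the grip in N (None keeps the last); returns when the fingers have stopped.
- wait(seconds).
- ik(position, orientation): joint angles nearest the present ones, or None.
- sense(): the state.
- capture(name): name is "side" or "top" or "wrist"; returns a dict with "pixels" (420x560x3 uint8, red, green, blue), "K" (3x3 intrinsics, pixels), "D" ([k1, k2, p1, p2, k3] as OpenCV has them; the pictures are not rectified), "xyz" and "orientation" of the camera in the world. Camera axes: x right, y up, looking along -z (the intrinsics and any distortion apply to the point x, -y, -z); pixel columns grow to the right and rows downward; lengths in mm; the calibration is good to about 2 mm. A picture is of the moment at which its call begins. There is no depth.
A pose or a line that the arm cannot do raises IKError and nothing moves.
- hand_in(): hands the job in, once; it reports no verdict.
The state is a dict: "time": time; "joint_pos": joint angles; "dq": joint speeds; "effort": joint torques, N m; "tool_pos": TCP position; "eef_rot": TCP orientation; "force": force on the tool from outside, world axes, zero at the start; "ft_torque": the same for the moment, N m; "grip_width": finger opening in mm.
Only numpy, scipy, OpenCV 4.12 (cv2) and the standard library are available. Lean on these libraries where they do the work, as an engineer would, in place of code of your own. Each camera call takes 0.05 s, during which the arm holds its last target. There are 200 camera calls.

## Working session

There is one attempt and no reset: what is moved stays moved. The work goes in short steps, each a Python script; the robot and the scene stay as the last script left them, time stands still between calls to the robot, and variables do not carry over. Pictures are saved under pics/ and viewed, about 8 in all and at most 12, crops included, and the job is handed in when it is done.

```bash
ls; mkdir -p pics; python3 - <<'E'
from cell import *
import cv2,pickle
for n in ("top","side"):
    c=capture(n); pickle.dump(c,open(n+".pkl","wb")); cv2.imwrite(f"pics/{n}0.png",c["pixels"][:,:,::-1]); print(n,c["K"],c["D"],c["xyz"],c["orientation"])
print(sense())
E
```

```text
pics
top [[385.06868541   0.         285.84807743]
 [  0.         385.06868541 210.65265578]
 [  0.           0.           1.        ]] [0.00636162 0.         0.         0.         0.        ] [ 412.0202147   -30.89218017 1137.51360135] [ 0.10751735  0.03199065 -1.58150684]
side [[457.83655163   0.         278.41418179]
 [  0.         457.83655163 209.22271471]
 [  0.           0.           1.        ]] [-0.05615011  0.          0.          0.          0.        ] [ 455.58067744  757.71999981 1102.8354429 ] [ 0.67907742 -0.01430097 -3.04199194]
{'time': 0.1, 'joint_pos': array([ 1.1608217 ,  0.53711327, -0.00444788,  1.53874501,  0.00258855,
        1.06729579, -0.07119972]), 'dq': array([-0.00085593, -0.00166149, -0.00045045, -0.0018411 , -0.00131291,
       -0.00010025,  0.00108801]), 'effort': array([ 2.14085878e-03, -5.72078884e+01,  9.93650034e-01, -2.52231896e+01,
       -5.62027982e-02,  1.34102479e-02,  6.57667943e-05]), 'tool_pos': array([ 218.9031984 , -611.48376961,  256.92318679]), 'eef_rot': array([-3.14004022e+00,  1.00267785e-04,  3.43849057e-01]), 'force': array([ 0.2320172 , -0.13939995, -1.15248854]), 'ft_torque': array([-0.00753842,  0.04649751,  0.0370413 ]), 'grip_width': 87.90943612631226}
```

View pics/top0.png

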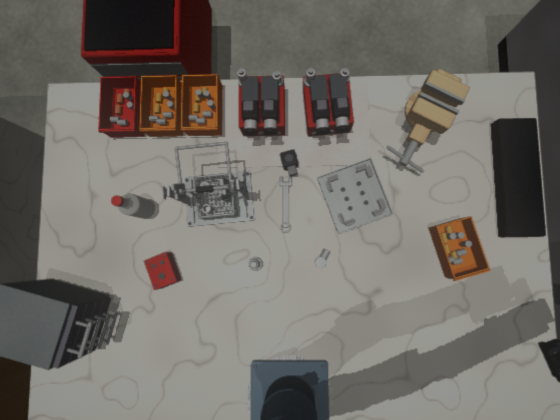

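View pics/side0.png

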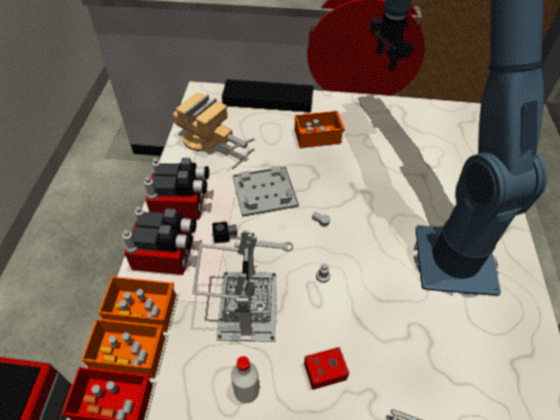

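The top view shows the rack around px (212,193) with its open front facing the robot, the tray centred near (354,195), the spanner at (286,205), the coil at (290,160) and the bottle at (130,204). The side view agrees. I'll compute rough positions, then look with the wrist camera.

```bash
cat > h.py <<'E'
import numpy as np,cv2,pickle
from scipy.spatial.transform import Rotation as Ro
from cell import *
def ray(c,uv):
    uv=np.asarray(uv,float).reshape(-1,1,2)
    p=cv2.undistortPoints(uv,np.array(c["K"]),np.array(c["D"])).reshape(-1,2)
    d=np.c_[p[:,0],-p[:,1],-np.ones(len(p))]@Ro.from_euler("xyz",c["orientation"]).as_matrix().T
    return np.array(c["xyz"]),d
def plane(c,uv,z):
    o,d=ray(c,uv); return o+d*((z-o[2])/d[:,2])[:,None]
def tri(cs,uvs):
    "least-squares meeting point of rays, and rms miss"
    A=np.zeros((3,3));b=np.zeros(3);L=[]
    for c,uv in zip(cs,uvs):
        o,d=ray(c,uv);d=d[0]/np.linalg.norm(d[0]);P=np.eye(3)-np.outer(d,d);A+=P;b+=P@o;L.append((P,o))
    x=np.linalg.solve(A,b);return x,np.sqrt(np.mean([np.sum((P@(x-o))**2) for P,o in L]))
def proj(c,X):
    R=Ro.from_euler("xyz",c["orientation"]).as_matrix()
    q=(np.atleast_2d(X)-np.array(c["xyz"]))@R*[1,-1,-1]
    return cv2.projectPoints(q,np.zeros(3),np.zeros(3),np.array(c["K"]),np.array(c["D"]))[0].reshape(-1,2)
def shot(n,tag):
    c=capture(n);pickle.dump(c,open(tag+".pkl","wb"));cv2.imwrite(f"pics/{tag}.png",c["pixels"][:,:,::-1]);return c
load=lambda t:pickle.load(open(t+".pkl","rb"))
E
python3 - <<'E'
from h import *
t=load("top")
print(plane(t,[(212,193)],180),plane(t,[(354,195)],4),plane(t,[(318,178),(375,159),(391,209),(334,232)],14))
for p in ([480,150],[560,150]):
  for z in (420,480): 
    for yaw in (1.57,0): print(p,z,yaw,ik(p+[z],[np.pi,0,yaw]) is not None)
E
```

```text
[[563.30557967 185.06096525 180.        ]] [[ 578.51563068 -198.09272974    4.        ]] [[ 629.42187416  -92.32694596   14.        ]
 [ 683.53230276 -261.48843365   14.        ]
 [ 534.22643394 -302.46704531   14.        ]
 [ 469.33474339 -135.5930252    14.        ]]
[480, 150] 420 1.57 True
[480, 150] 420 0 True
[480, 150] 480 1.57 True
[480, 150] 480 0 True
[560, 150] 420 1.57 True
[560, 150] 420 0 True
[560, 150] 480 1.57 True
[560, 150] 480 0 True
```

```bash
python3 - <<'E'
from h import *
D=[np.pi,0,np.pi/2]
movep([540,-180,430],D); wait(.3); c=shot("wrist","w_t1"); print(c["K"],c["D"],c["xyz"],c["orientation"],sense()["tool_pos"])
movep([540,-100,430],D); wait(.3); shot("wrist","w_t2")
movep([520,140,450],D); wait(.3); shot("wrist","w_r1")
movep([520,220,450],D); wait(.3); shot("wrist","w_r2"); print(sense()["time"])
a=[cv2.resize(cv2.imread(f"pics/w_{k}.png"),(400,300)) for k in ("t1","t2","r1","r2")]
cv2.imwrite("pics/m1.png",np.vstack([np.hstack(a[:2]),np.hstack(a[2:])]))
E
```

```text
[[374.36814451   0.         279.24985713]
 [  0.         374.36814451 211.14949374]
 [  0.           0.           1.        ]] [0.00958215 0.         0.         0.         0.        ] [ 540.28798706 -113.3870412   557.08719313] [-2.63004440e-01 -1.53270094e-04 -7.95951960e-04] [ 539.93289384 -180.25363721  429.92004396]
5.325
```

View pics/m1.png

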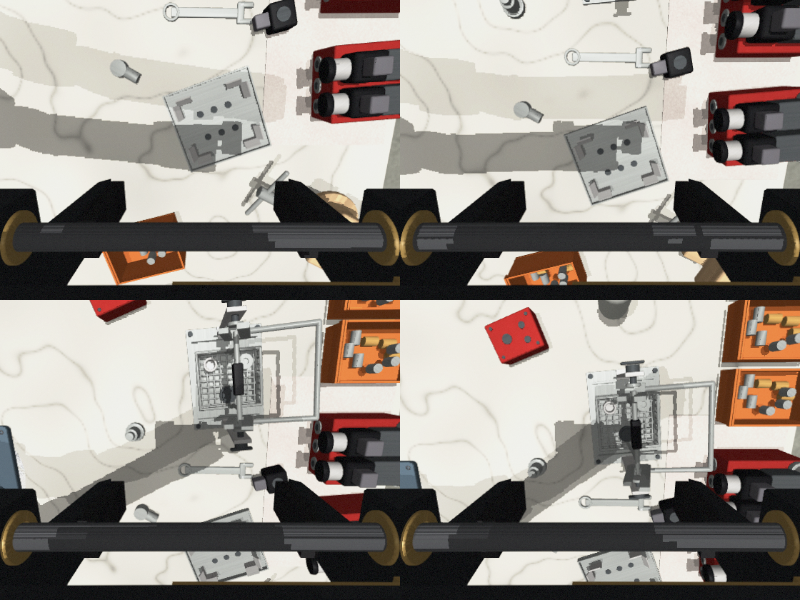

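The wrist montage shows the tray clearly in both upper shots. The rack is in both lower ones, with the black grip sleeve at about (238,79) and (235,133) in half-scale pixels. I'll crop for precise pixels.

```bash
python3 - <<'E'
from h import *
def crop(t,x,y,w,h,s): return cv2.resize(cv2.imread(f"pics/w_{t}.png")[y:y+h,x:x+w],None,fx=s,fy=s,interpolation=cv2.INTER_CUBIC)
cv2.imwrite("pics/m2.png",np.hstack([crop("r1",255,0,200,230,2)[:, :],crop("r2",255,75,200,230,2)]))
cv2.imwrite("pics/m3.png",np.hstack([crop("t1",220,80,200,170,2),crop("t2",220,140,200,170,2)]))
E
```

```text
(no output)
```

View pics/m2.png

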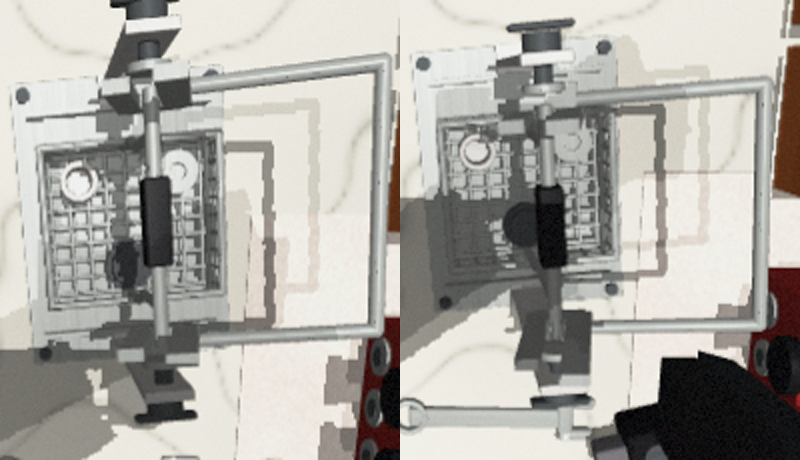

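View pics/m3.png

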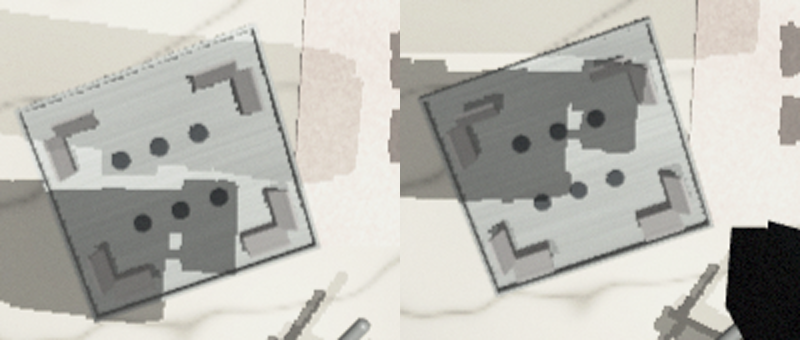

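The rack crops show the sleeve centred at r1 (333,110) and r2 (330.5,188), plus four base plate screws. The tray crops show four clear outer corners in both views.

```bash
python3 - <<'E'
from h import *
r1,r2,t1,t2,top,side=[load(k) for k in("w_r1","w_r2","w_t1","w_t2","top","side")]
f=lambda u,v,x,y:(x+u/2-.25,y+v/2-.25)
print("grip",tri([r1,r2],[f(156.5,221,255,0),f(151,226,255,75)]))
bar1=[f(149,88,255,0),f(163,333,255,0)];bar2=[f(143,108,255,75),f(155,332,255,75)]
print("bar at z180",plane(r1,bar1,180),plane(r2,bar2,180))
S=[tri([r1,r2],[f(*a,255,0),f(*b,255,75)]) for a,b in [((22,95),(23,63)),((212,75),(204,46)),((45,353),(45,302))]]
for s in S: print("screw",s)
q=plane(r2,[f(23,63,255,75),f(204,46,255,75),f(45,302,255,75),f(211,288,255,75)],8)
print("screws r2 z8",q,q.mean(0), "yaw",np.arctan2(*(q[1]-q[0]+q[3]-q[2])[[1,0]]),"from y",np.arctan2(*(-(q[0]-q[2]+q[1]-q[3]))[[0,1]])+np.pi)
q=plane(r1,[f(22,95,255,0),f(212,75,255,0),f(45,353,255,0)],8); print("r1",q,(q[1]+q[2])/2)
T=[tri([t1,t2],[f(*a,220,80),f(*b,220,140)]) for a,b in [((20,110),(20,97)),((252,28),(249,18)),((316,243),(309,223)),((96,317),(97,291))]]
for t in T: print("tray",t)
for c,L,o in((t1,[(20,110),(252,28),(316,243),(96,317)],(220,80)),(t2,[(20,97),(249,18),(309,223),(97,291)],(220,140))):
  q=plane(c,[f(*a,*o) for a in L],14);ex=q[1]-q[0]+q[2]-q[3];ey=q[0]-q[3]+q[1]-q[2]
  print("tray c",q.mean(0),np.linalg.norm(ex)/2,np.linalg.norm(ey)/2,np.arctan2(ex[1],ex[0]),np.arctan2(-ey[0],ey[1]))
E
```

```text
grip (array([575.24281269, 205.78048929, 184.9412388 ]), np.float64(0.07096621663355981))
bar at z180 [[569.90367658 268.51218167 180.        ]
 [581.37897929 148.30097284 180.        ]] [[569.75436345 267.09052507 180.        ]
 [580.26598826 144.14201131 180.        ]]
screw (array([502.10624126, 291.31910824,   7.69668671]), np.float64(0.04323495054414265))
screw (array([633.06087608, 302.66193446,  14.66011787]), np.float64(0.4534629314349774))
screw (array([517.61200632, 107.95114629,   7.08816834]), np.float64(0.01142789203842375))
screws r2 z8 [[502.15943286 291.31623957   8.        ]
 [633.92205637 302.86340245   8.        ]
 [517.6056987  108.23569424   8.        ]
 [649.04645917 119.5388542    8.        ]] [575.68341178 205.48854762   8.        ] yaw 0.08659908800986166 from y 6.199944033063472
r1 [[502.07295431 291.27381623   8.        ]
 [634.8584268  303.81676602   8.        ]
 [517.62848577 108.10795921   8.        ]] [576.24345629 205.96236262   8.        ]
tray (array([ 467.03362657, -147.58321915,    2.88160438]), np.float64(1.4058592034695143))
tray (array([637.51359348, -90.37985452, -11.84773259]), np.float64(0.7061021849806651))
tray (array([ 685.94954462, -243.49591718,   17.91730016]), np.float64(0.09773100900069286))
tray (array([ 522.44953777, -303.55951217,   11.22720946]), np.float64(0.06181713216288602))
tray c [ 578.00396171 -196.35484007   14.        ] 173.1061725647102 163.4080568323225 0.3344455084843291 0.3348706927204475
tray c [ 577.57201477 -195.07911288   14.        ] 175.1918341086619 166.14317293051008 0.33335484055314424 0.33256312342426897
```

```bash
cat >> h.py <<'E'
YR=.085; ex=np.array([np.cos(YR),np.sin(YR),0]); ey=np.array([-np.sin(YR),np.cos(YR),0])
DR=[np.pi,0,np.pi/2+YR]
def F(n=4):
    a=[]
    for _ in range(n): wait(.02); a.append(sense()["force"])
    return np.mean(a,0)
E
python3 - <<'E'
from h import *
g=np.array([575.4,205.7,0])
set_gripper(60,5)
movep(g+[0,0,290],DR); line_to(g+[0,0,215],rate=100); wait(.2)
f0=F(8); print(sense()["tool_pos"],f0,sense()["time"]); shot("wrist","w_g1")
line_to(g+[0,0,181],rate=60); wait(.2); f1=F(8); print("at grip",f1-f0)
np.save("f0.npy",f1)
set_gripper(40,5); print(F()-f1)
set_gripper(5,5); wait(.2); s=sense(); f=F(8)-f1; print(s["grip_width"],f@ex,f@ey,f[2],s["tool_pos"],s["time"])
E
```

```text
[575.54558429 205.7286949  215.32381366] [-0.31761759 -0.29025955  0.08300515] 7.8583
at grip [ 0.43183546  0.12843898 -0.10648637]
[-0.05577218  0.37237761 -0.26952247]
13.983296283458628 -0.710258556264523 -0.010905792393364637 1.1003778211051338 [575.31107474 205.7185329  181.00252651] 10.2167
```

```bash
python3 - <<'E'
from h import *
f1=np.load("f0.npy"); p0=np.array([575.4,205.7,181.]); lim={}
for s in (-1,1):
    for k in range(1,7):
        line_to(p0+s*.5*k*ex,rate=20); f=(F(4)-f1)@ex; print(s*.5*k,round(f,2))
        if abs(f)>2.5: break
    lim[s]=s*.5*k
    line_to(p0,rate=40)
c=(lim[1]+lim[-1])/2; p=p0+c*ex; line_to(p,rate=20); wait(.1); f=F(8)-f1
print(lim,c,f@ex,f@ey,f[2],sense()["time"])
set_gripper(5,35); wait(.2); f=F(8)-f1; print("firm",f@ex,f@ey,f[2],sense()["grip_width"]); np.save("p.npy",p)
E
```

```text
-0.5 0.89
-1.0 0.66
-1.5 0.56
-2.0 2.53
0.5 -4.95
{-1: -2.0, 1: 0.5} -0.75 0.6375857850441426 0.9057677472316377 -2.3349831882566248 12.9167
firm 0.8716179901419939 0.07970170874068612 -2.1924857969448905 13.646293449362751
```

```bash
python3 - <<'E'
from h import *
f1=np.load("f0.npy"); p=np.load("p.npy"); z=0.; x=0.; m=0.; log=[]; i=0
b=0
while z<78 and i<90:
    i+=1
    f=F(3)-f1; fx=f@ex
    if abs(fx)>11 or f[2]<-16: print("STOP",z,x,fx,f); line_to(p+x*ex+[0,0,max(z-2,0)],rate=30); break
    if abs(fx)>1.2:
        x+=.1*fx; m=np.clip(m+.015*fx,-.33,.33)
    dz=1.5 if abs(fx)<4.5 else 0
    z+=dz; x+=m*dz
    line_to(p+x*ex+[0,0,z],rate=25)
    if i%3==0: print(i,round(z,1),round(x,2),round(m,3),np.round([fx,f@ey,f[2]],1))
np.save("zx.npy",[z,x,m]); print(z,x,m,sense()["tool_pos"],sense()["time"])
E
```

```text
3 4.5 0.0 0.0 [-0.1 -0.2 -5. ]
6 9.0 0.0 0.0 [-0.4  0.3 -4.8]
9 13.5 -0.2 -0.025 [-1.6  0.4 -4.5]
12 18.0 -1.46 -0.146 [-2.9 -0.2 -4.5]
15 22.5 -2.75 -0.205 [ 0.3  0.2 -4.5]
18 27.0 -3.67 -0.205 [-0.5  0.4 -5.4]
21 31.5 -4.6 -0.205 [ 0.1  0.1 -5. ]
24 36.0 -5.52 -0.205 [ 0.2  0.6 -4.9]
27 40.5 -6.44 -0.205 [-0.4  0.4 -4.9]
30 45.0 -7.36 -0.205 [-0.3  0.3 -5.2]
33 49.5 -8.29 -0.205 [-0.1  0.5 -4.6]
36 54.0 -9.21 -0.205 [ 0.1 -0.6 -5.2]
39 58.5 -10.13 -0.205 [ 0.5  0.6 -5.2]
42 63.0 -11.05 -0.205 [ 0.1  0.4 -4.9]
45 67.5 -11.98 -0.205 [-0.2  0.1 -5.2]
48 72.0 -12.9 -0.205 [-0.6  0.2 -4.9]
51 76.5 -13.82 -0.205 [-0.   0.1 -4.2]
78.0 -14.1275889724065 -0.20496629632424707 [560.6586968  204.46222423 259.14922032] 29.0667
```

The lift went smoothly. The slots slant at about -0.205, and the bar is out at z 259 with no side force. Next I'll draw the basket away and carry it over the tray.

```bash
python3 - <<'E'
from h import *
t1,t2=load("w_t1"),load("w_t2")
h1=np.array([(121,160),(159,147),(198,132),(143,223),(180,210),(219,197)]);h2=np.array([(121,143),(158,131),(196,118),(142,202),(178,190),(215,177)])
a=h1/2-.25+[220,80];b=h2/2-.25+[220,140]
print([np.round(tri([t1,t2],[u,v])[0],1).tolist() for u,v in zip(a,b)]); print("holes c",plane(t1,a,4).mean(0),plane(t2,b,4).mean(0))
for z in (0,4): print("corners c",[plane(c,np.array(L)/2-.25+o,z).mean(0).round(1) for c,L,o in((t1,[(20,110),(252,28),(316,243),(96,317)],(220,80)),(t2,[(20,97),(249,18),(309,223),(97,291)],(220,140)))])
s=sense(); p=s["tool_pos"]
line_to(p+[-3,0,14],rate=60)
q=p+[0,0,14]-160*ex; line_to(q,rate=110)
print(sense()["tool_pos"],F()-np.load("f0.npy"))
line_to([577.5,-196,272],[np.pi,0,np.pi/2+.334],rate=150); wait(.3)
shot("wrist","w_c1"); shot("top","t_c1"); shot("side","s_c1"); s=sense(); print(s["tool_pos"],s["eef_rot"],s["time"])
A=cv2.resize(cv2.imread("pics/t_c1.png")[110:260,280:430],(400,400));B=cv2.resize(cv2.imread("pics/w_c1.png"),(400,300));B=np.vstack([B,np.zeros((100,400,3),np.uint8)])
C=cv2.resize(cv2.imread("pics/s_c1.png")[60:260,170:370],(400,400))[:200]
cv2.imwrite("pics/m4.png",np.hstack([A,B]))
E
```

```text
[[541.8, -184.2, 1.0], [569.9, -174.5, 1.7], [598.0, -163.2, 6.9], [558.2, -231.3, 3.4], [586.0, -221.2, 4.2], [615.4, -212.3, -0.6]]
holes c [ 578.16447977 -197.57354937    4.        ] [ 578.12489909 -197.39593518    4.        ]
corners c [array([ 579. , -198.5,    0. ]), array([ 578.5, -199.2,    0. ])]
corners c [array([ 578.7, -197.9,    4. ]), array([ 578.3, -198. ,    4. ])]
[401.7807957  190.94841318 273.20212567] [ 0.2145705   0.4093437  -4.95164179]
[ 577.50946783 -196.00181535  272.00596814] [3.14156267e+00 9.25579759e-06 1.90475159e+00] 34.5333
```

View pics/m4.png

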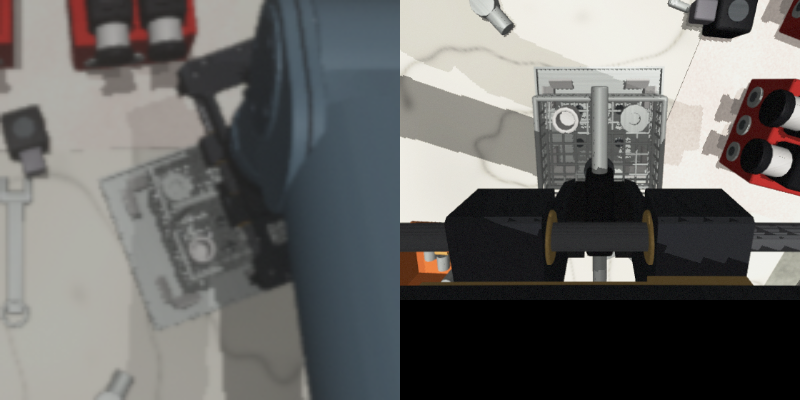

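View pics/s_c1.png

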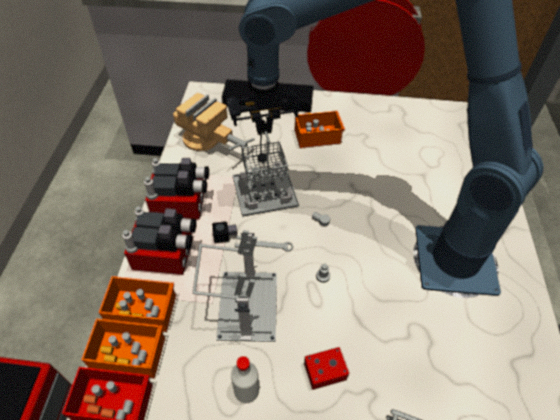

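Camera checks: the basket hangs level and is aligned with the tray, and two parts are visible in the wrist view. The tray centre is (578.3,-197.7) from both the holes and the corners. Next I'll lower it, giving way to side force.

```bash
python3 - <<'E'
from h import *
O=[np.pi,0,np.pi/2+.334]; xy=np.array([578.3,-197.7])
line_to([*xy,206],O,rate=80); wait(.3); f0=F(8); t0=sense()["ft_torque"]; np.save("f2.npy",f0); print(f0,t0,sense()["time"])
z=206.; i=0
while z>156 and i<60:
    i+=1; z-=1.5 if z>163 else .6
    line_to([*xy,z],rate=25); f=F(3)-f0
    if i%4==0 or np.abs(f).max()>1.5: print(round(z,1),xy.round(2),f.round(1),(sense()["ft_torque"]-t0).round(2))
    h=np.hypot(*f[:2])
    if h>1.2: xy=xy+.1*f[:2]
    if f[2]>3.0 and z<164: print("seated"); break
    if f[2]>8 or h>9: print("STOP"); line_to([*xy,z+3],rate=25); break
print(z,xy,sense()["tool_pos"],sense()["time"]); np.save("seat.npy",[*xy,z])
E
```

```text
[-0.12487011  0.03132246 -5.01791384] [ 0.00480023 -0.09594043 -0.06434591] 35.9417
200.0 [ 578.3 -197.7] [ 0.4 -0.1  0.3] [-0.1  -0.04  0.05]
194.0 [ 578.4  -197.62] [0.1 0.1 0.4] [-0.08 -0.01  0.08]
188.0 [ 578.4  -197.62] [-0.1  0.   0.1] [-0.01 -0.01  0.07]
182.0 [ 578.4  -197.62] [ 0.3 -0.3  0. ] [-0.01 -0.05  0.06]
176.0 [ 578.4  -197.62] [ 0.4  0.3 -0.2] [-0.09 -0.06  0.07]
170.0 [ 578.4  -197.62] [ 0.4 -0.1  0.1] [-0.04 -0.    0.07]
164.0 [ 578.4  -197.62] [-0.4  0.3  0.1] [-0.08 -0.02  0.04]
160.7 [ 578.4  -197.62] [ 0.1 -0.1  0.3] [-0.06 -0.02  0.03]
159.5 [ 578.4  -197.62] [-1.1  0.9  9.2] [0.18 0.3  0.14]
seated
159.50000000000003 [ 578.29731405 -197.53958794] [ 578.78977313 -197.51320933  160.16020334] 46.1417
```

```bash
python3 - <<'E'
from h import *
x,y,z=np.load("seat.npy"); line_to([x,y,z+.6],rate=10); wait(.1); print(F()-np.load("f2.npy"))
set_gripper(24,5); wait(.1); set_gripper(60); wait(.1); print(F(),sense()["grip_width"])
line_to([x,y,300],rate=80); line_to([x-90,y+60,330],rate=150); wait(.3); print(sense()["time"],F())
shot("wrist","w_e1"); shot("side","s_e1")
A=cv2.resize(cv2.imread("pics/s_e1.png")[130:250,190:340],(400,320));B=cv2.resize(cv2.imread("pics/w_e1.png"),(400,300))
cv2.imwrite("pics/m5.png",np.hstack([A[:300],B]))
E
```

```text
[1.50238427 0.26618954 5.37142351]
[ 0.28607627  0.22701616 -0.07994091] 60.13294564613578
50.9667 [-0.00600816 -0.13207953  0.4529606 ]
```

View pics/m5.png

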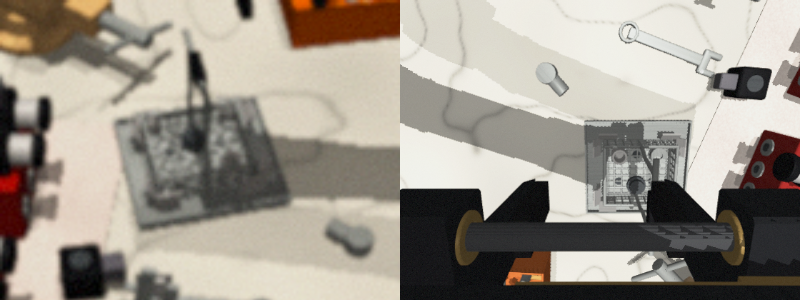

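The basket stands upright between the guides. The nut is visible in it at about (636,185) in the montage, with the two lighter parts near (620,155) and (640,155). The hand is clear, so I'm handing in.

```bash
python3 -c "
from cell import *
hand_in(); print(sense()['time'])"
```

```text
the job is handed in; nothing more can be done
the job is handed in; nothing more can be done
```

The basket is in the transfer tray between its four corner guides and let go, and I handed the job in at about 51 s of the 72 s allowed.

- **Grip:** I closed at 5 N, felt the bar's play in the slots (about 2.5 mm), centred the hand by the side force and then gripped at 35 N.
- **Lift:** The slots slanted about 0.2 rad toward the rack's -x. I followed that slant up 78 mm with logged side forces of 3 N or less. The most force on the slots was about 5 N, while centring. At the top, the bar at about z 258 mm, only the basket's weight was felt.
- **Lowering:** There was hardly any side force on the way down. The basket touched down where the geometry predicted, with the hand at 160 mm. The largest contact force was about 9 N, against the 25 N limit.
- **Last checks:** After release the hand read about zero force and was well clear. The wrist and side pictures show the basket upright in its guides. The dark nut is clear in it; the two lighter parts are in shadow and less distinct. The bystanders in view look unmoved. I checked the basket's final centring by eye and from the force record; I did not measure it to the millimetre.
- **Disagreements:** Single tray-corner heights scattered by about ±15 mm in triangulation. I used the tray centre from its holes and corners instead, which agreed within about 1 mm. Just before opening, about 5 N was still pressing the basket on the tray. That is also within the limit.

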